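# Flip the painted wood blank over the step of the stop board

### The arm

A 6-joint arm with a two-finger parallel gripper is mounted at the origin on the work surface. World frame = base frame: x ahead of the robot, y to its left, z up, the work surface at z = 0. Lengths are in m, angles in rad, forces in N, time in s.
With the tool pointing down it reaches from about 0.3 to 0.875 m from the base axis. Payload 6.4 kg.
Tool frame: the origin (TCP) lies between the finger pads; the fingertips stand 25 mm ahead of it and the grasp point (between the pads) lies 6 mm ahead of it; z points along the fingers, y is the line along which they close (so a half turn about z gives the same grasp; the last joint's range is limited). The gripper opens to 88 mm and grips with 3 to 60 N. Pads are 18 mm wide; open, the fingers measure 123 mm over their backs; the gripper's body (75 mm by 187 mm) begins 45 mm behind the grasp point.
Start: joints at [1.029, 0.181, 1.607, -0, 1.354, -0.206], TCP at [0.189, 0.543, 0.233] pointing down, gripper open.
Joint ranges: [-2.99, 2.99], [-0.89, 2.07], [0.3, 2.58], [-1.14, 4.28], [0, 2.63], [-3.12, 3.12]. Speed limits (rad/s): [2.57, 2.57, 3.01, 3.14, 3.14, 3.14].

### API

Orientations are given as a 3x3 rotation matrix whose columns are the frame's x, y, z axes.
In Python, from bench import r, imaging gives the robot as it stands. The module is installed in compiled form; this text tells all that it offers.
- The arm moves only by the tool play_rows, never from a script. Its argument "motion" is text: rows parted by semicolons, each of 6 numbers parted by spaces: the shift along the tool's x, y, z in mm, then the turn, a rotation vector about the tool's x, y, z in degrees. In form: x y z rx ry rz; .... A call has 1 to 5 rows; each row is the pose to reach, as a shift and turn from the pose commanded when the call began, along the tool's axes at that moment; what a row does not reach only later rows make up. A row lasts 1/8 s, in which the tool goes at most 62.5 mm and 10.7 degrees, less where a joint would pass 70% of its speed; a pose out of reach is approached as far as the arm can. A call with a gripper value outside its range is refused whole. "claw" is the finger opening in mm, from 0 to 88.1, set as the call begins (left out, the last holds). The fingers move at their own pace and stop on an object; "newtons" is the grip in N (left out, the last holds). Time passes only in rows, so rows that repeat a pose let the fingers close. It gives the time, the measured TCP pose, the force, the opening and the grip force at its end, in the units of the state.
- r.state(): the state, without advancing time (a new reading comes with each control period).
- imaging.snapshot(name): name is "side" or "top" or "wrist"; returns the picture (480x640x3 uint8, red, green, blue); there is no depth.
- imaging.camera_params(name): a dict with "camera_matrix" (3x3 intrinsics, pixels), "xyz" and "orientation" of the camera in the world. Camera axes: x right, y up, looking along -z (the intrinsics and any distortion apply to the point x, -y, -z); pixel columns grow to the right and rows downward; lengths in m; the calibration is good to about 2 mm. A picture is of the moment at which its call begins: read the wrist's pose just before it. camera_params takes no time and is no camera call; for the wrist camera it gives the pose at the moment of the call.
- r.job_done(): hands the job in; it is judged then, once.
The state is a dict: "clock": time; "qpos": joint angles; "joint_vel": joint speeds; "effort": joint torques, N m; "tool_pos": TCP position; "eef_rot": TCP orientation; "contact_force": force on the tool from outside, world axes, zero at the start; "wrist_torque": the same for the moment, N m; "opening": finger opening in m; "gripper_force": force on a finger pad.
Only numpy, scipy, OpenCV 4.12 (cv2) and the standard library are available. Lean on these libraries where they do the work, as an engineer would, in place of code of your own. Each camera call takes 0.05 s, during which the arm holds its last target. There are 200 camera calls.

### The job

Turn the wooden blank over without gripping or lifting it: with the fingertips, push it along the lower bed of the stop board until it is square against the step, then push its near end up and over so that it tips up on edge and falls over the step; if it stays leaning there, push its low end on. It must finish lying flat on the upper level with its blue face down and bare wood up, ready for filing; leave the other things alone and finish clear of everything.

Things in the scene. Friction and masses are not known exactly. Their poses are not given: they have to be found in the camera images.
- panel: Loose beech blank, 120 (x) x 96 (y) x 28 mm (z), 0.15 to 0.30 kg. All edges half-round, radius 14 mm. +z face blue, up at the start; -z face bare. Origin at its centre, 42 mm above the bench. Starts flat on the stop board's lower bed, +x towards the step within 0.2 rad, its -x end sticking out over the bed's near rim (by 25 mm once home against the step, more at the start).
- board: Fixed two-level stop board, 220 mm wide (y). Lower bed: top 28 mm above the bench, x = -95 to 0 mm. Upper level, pale plywood: top 48 mm above the bench, x = 0 to 190 mm. The upright 20 mm step at x = 0 is the edge to push against. Origin at bench height under the step's middle; +x away from the robot, z up. A blank just tipped over often stays leaning on the step, its end down on the bed: that end still has to be pushed on.
- panel_end_a (a point): Point on the blank: middle of the rounded end at its +x, mid thickness, 60 mm from its centre (the end that starts towards the board).
- panel_end_b (a point): Point on the blank: middle of the rounded end at its -x, 60 mm from its centre (the end that starts towards the robot).
- panel_side_a (a point): Point on the blank: middle of the rounded side at its +y, 48 mm from its centre.
- panel_side_b (a point): Point on the blank: middle of the rounded side at its -y, 48 mm from its centre.
- file: Bystander: flat steel file with red handle, 180 mm long, 20 mm wide, 18 mm high, lying on the far part of the upper level along the board's y; origin under its middle.
- glue: Bystander: white glue bottle with blue cap, 52 mm diameter, 140 mm high, standing on the bench beside the blank, 180 to 200 mm to -y of the board's middle; origin at its foot.
- offcut: Bystander: small dark wood offcut 50 x 40 x 30 mm on the bench beside the blank, 155 to 175 mm to +y of the board's middle; origin under its centre.
- log: Bystander: upright piece of log, 90 mm diameter, 110 mm high; origin at its foot.
- tin: Bystander: tin with green label, 74 mm diameter, 100 mm high; origin at its foot.
- mug: Bystander: blue ceramic mug, 80 mm diameter, 90 mm high; origin at its foot.
- hammer: Bystander: hammer lying on the bench at the right, along x; origin under its middle.

How it is judged:
By the outcome, as a careful person would: the job done as asked, in the order asked, and still so for the second after the job is handed in, with the robot touching nothing.
It also fails if it takes over 61 s, if anything falls off the work surface, if the arm or the gripper's body presses on something with over 40 N, if the wrist force passes 120 N, or if a joint passes its speed limit or range.

## Working session

There is one attempt and no reset: what is moved stays moved. The work goes in short steps, Python scripts to look and compute and a tool call to move; the robot and the scene stay as the last step left them, time stands still between calls to the robot, and variables do not carry over. Pictures are saved under pics/ and viewed, at most 10 in all, crops included, and the job is handed in when it is done.

Besides the shell and the picture viewer there is one more tool, called after ">>>" by a JSON object that holds its "fn" and its "kwargs". play_rows: Moves the arm, as the interface text tells. Its arguments: {"type":"object","properties":{"motion":{"type":"string"},"claw":{"type":"number"},"newtons":{"type":"number"}},"required":["motion"]}

```bash
mkdir -p pics; python3 - <<'E'
from bench import r, imaging
import cv2,numpy as np
for n in("top","side"):
    im=imaging.snapshot(n); cv2.imwrite(f"pics/{n}0.png",im[:,:,::-1]); p=imaging.camera_params(n); print(n,p)
s=r.state(); print(s['clock'],s['tool_pos'],s['eef_rot'],s['opening'])
E
```

```text
top {'camera_matrix': array([[505.88577575,   0.        , 318.15265355],
       [  0.        , 505.88577575, 239.04599277],
       [  0.        ,   0.        ,   1.        ]]), 'xyz': array([ 0.50145405, -0.04741128,  1.27443123]), 'orientation': array([[-0.00110543,  0.9937651 , -0.11148858],
       [-0.99982847, -0.00315956, -0.01824954],
       [-0.01848801,  0.11144928,  0.99359813]])}
side {'camera_matrix': array([[561.29238562,   0.        , 316.26056095],
       [  0.        , 561.29238562, 237.07674723],
       [  0.        ,   0.        ,   1.        ]]), 'xyz': array([ 0.11949427, -0.89744354,  0.83093837]), 'orientation': array([[ 0.86815234,  0.29975074, -0.39555152],
       [-0.49620501,  0.53965466, -0.68011281],
       [ 0.00959691,  0.78671618,  0.61724028]])}
0.1 [0.18920232 0.54247172 0.23200694] [[-9.44144372e-01  3.29531145e-01 -7.93188783e-04]
 [ 3.29531962e-01  9.44143445e-01 -1.35704658e-03]
 [ 3.01694875e-04 -1.54262895e-03 -9.99998765e-01]] 0.0879282132743807
```

View pics/top0.png

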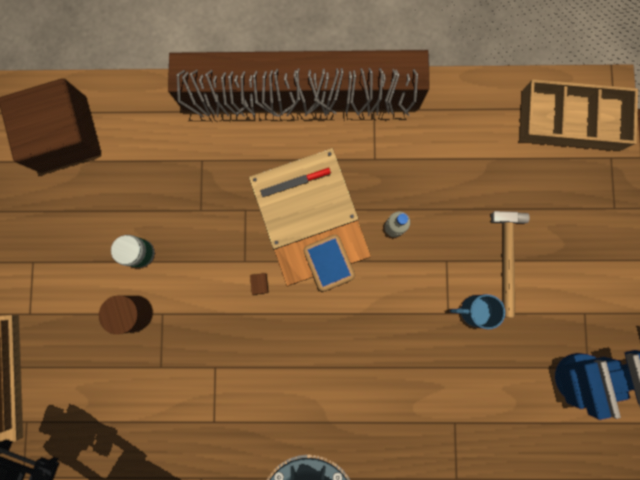

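View pics/side0.png

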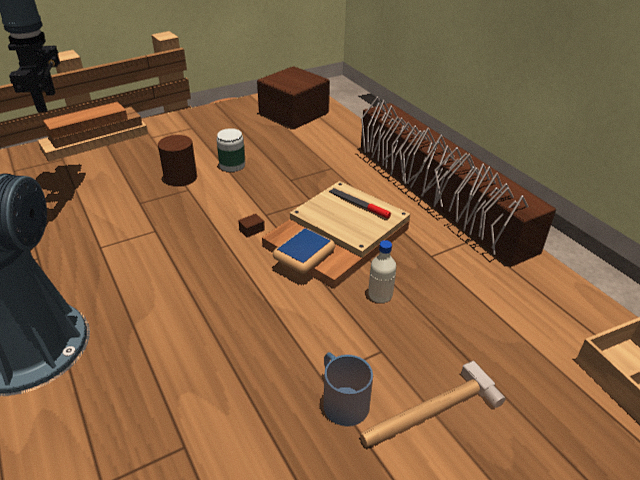

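The top view shows the plywood with corners near (250,178), (331,150), (357,217) and (276,248). The blue face is at about (330,263), the file at (295,183), the glue at (398,222) and the offcut at (259,284). In the side view the blank sits at about (304,250), with its near end over the rim.

```bash
cat > h.py <<'E'
from bench import r, imaging
import cv2,numpy as np
def ray(n,uv,z,p=None):
    p=p or imaging.camera_params(n); K=p['camera_matrix']
    uv=np.atleast_2d(np.asarray(uv,float))
    d=np.c_[(uv[:,0]-K[0,2])/K[0,0],-(uv[:,1]-K[1,2])/K[1,1],-np.ones(len(uv))]@p['orientation'].T
    o=p['xyz']; return o+d*((z-o[2])/d[:,2])[:,None]
def big(m,roi):
    k=np.zeros_like(m);x0,y0,x1,y1=roi;k[y0:y1,x0:x1]=m[y0:y1,x0:x1]
    c,_=cv2.findContours(k,cv2.RETR_EXTERNAL,cv2.CHAIN_APPROX_NONE); return max(c,key=cv2.contourArea)[:,0]
def rect(P):
    return cv2.minAreaRect((P[:,:2]*1000).astype(np.float32))
E
python3 - <<'E'
from h import *
im=imaging.snapshot("top"); hsv=cv2.cvtColor(im,cv2.COLOR_RGB2HSV)
print([ (hsv[y,x]) for x,y in((300,215),(290,265),(330,263),(220,230),(359,235))])
b=big(cv2.inRange(hsv,(95,120,50),(130,255,255)),(290,220,370,300))
R=rect(ray("top",b,.056));print("blue",R,cv2.boxPoints(R))
# plywood: saturation lower/brighter
w=big(cv2.morphologyEx(cv2.inRange(hsv,(10,40,170),(30,135,255)),cv2.MORPH_CLOSE,np.ones((9,9))),(240,140,370,260))
R=rect(ray("top",w,.048));print("ply",R,cv2.boxPoints(R))
for n,uv,z in(("offcut",(259,281),.03),("glue cap",(402,218),.14),("file",(295,182),.06)):print(n,ray("top",uv,z))
E
```

```text
[array([ 18, 122, 194], dtype=uint8), array([ 14, 171, 186], dtype=uint8), array([105, 174, 138], dtype=uint8), array([ 15, 155, 138], dtype=uint8), array([ 14, 170, 199], dtype=uint8)]
blue ((582.4552612304688, -50.41880798339844), (92.63844299316406, 68.46963500976562), 22.341663360595703) [[526.5994    -36.361145 ]
 [552.62665   -99.69101  ]
 [638.3111    -64.47647  ]
 [612.2839     -1.1466064]]
ply ((704.0055541992188, -1.1144561767578125), (273.49072265625, 219.71327209472656), 19.17094612121582) [[ 538.7681     57.744366]
 [ 610.91925  -149.78427 ]
 [ 869.243     -59.973278]
 [ 797.09186   147.55536 ]]
offcut [[0.53777067 0.12099572 0.03      ]]
glue cap [[ 0.67601494 -0.21619596  0.14      ]]
file [[0.77849132 0.03145238 0.06      ]]
```

```bash
cat >> h.py <<'E'
from scipy.spatial.transform import Rotation as Ro
YAW=np.radians(19.17); U=np.array([np.cos(YAW),np.sin(YAW),0]); V=np.array([-np.sin(YAW),np.cos(YAW),0]); O=np.array([.6537,-.0186,0])
def bd(P): P=np.atleast_2d(P)-O; return np.c_[P@U,P@V,P[:,2]]*1000
def goal(*ps):
    "each p: tip centre board x,y,z mm, tilt deg -> row from the present pose"
    s=r.state(); R0=s['eef_rot']; t=np.radians
    print("now tip",bd(s['tool_pos']+.025*R0[:,2]).round(1),"F",s['contact_force'].round(1),"t",s['clock'],"open",s['opening'],"tilt",np.degrees(np.arccos(-R0[2,2])).round(1))
    for x,y,z,T in ps:
        T=t(T); Z=U*np.sin(T)-np.array([0,0,np.cos(T)]); R=np.c_[np.cross(V,Z),V,Z]
        p=O+(U*x+V*y+np.array([0,0,z]))/1000-.025*Z
        print((x,y,z,T),(R0.T@(p-s['tool_pos'])*1000).round(1),np.degrees(Ro.from_matrix(R0.T@R).as_rotvec()).round(1))
E
python3 - <<'E'
from h import *
print("step pix",bd(ray("top",[(276,248),(357,217)],.048)))
print("far pix",bd(ray("top",[(250,178),(331,150)],.048)))
print("side step",bd(ray("side",[(291,214),(366,250)],.048)),"side far",bd(ray("side",[(340,182),(409,215)],.048)))
im=imaging.snapshot("top"); cv2.imwrite("pics/c.png",cv2.resize(im[140:300,230:420,::-1],None,fx=4,fy=4,interpolation=cv2.INTER_CUBIC)[:600])
goal((-165,-8,150,0))
E
```

```text
step pix [[  -2.55975168  103.12048101   48.        ]
 [   3.87626363 -108.78061328   48.        ]]
far pix [[ 183.95174183  108.16799919   48.        ]
 [ 184.00529151 -104.72950306   48.        ]]
side step [[  -8.92803535   98.84132861   48.        ]
 [   2.19642957 -116.39122366   48.        ]] side far [[ 178.77161482  101.19106765   48.        ]
 [ 175.76585158 -113.53161155   48.        ]]
now tip [[-254.4  682.6  207.3]] F [1.3 0.2 0.1] t 0.2 open 0.08801296477702117 tilt 0.1
(-165, -8, 150, np.float64(0.0)) [-499.1 -485.5   57.7] [ -0.1  -0.  -38.4]
```

View pics/c.png

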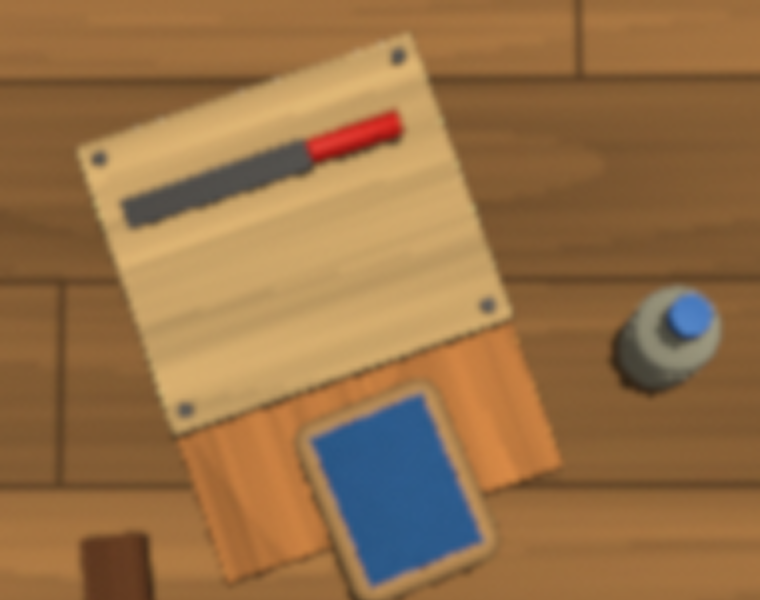

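The crop puts the step corners at (274.5,248.7) and (358.2,220.5), so the step is about 3 mm nearer than I first estimated. The near end of the blank overhangs the rim, and the file lies well beyond where the blank will land.

```bash
sed -i 's/^def bd/O=O-.003*U\ndef bd/' h.py; python3 -c "
from h import *
goal((-165,-8,150,0))"
```

```text
now tip [[-251.4  682.6  207.3]] F [1.3 0.2 0.1] t 0.2 open 0.08801296477702117 tilt 0.1
(-165, -8, 150, np.float64(0.0)) [-496.7 -487.4   57.7] [ -0.1  -0.  -38.4]
```

>>> {"fn": "play_rows", "kwargs": {"motion": "-40 -40 0 0 0 -9; -80 -80 0 0 0 -19; -120 -118 0 0 0 -29; -160 -156 0 0 0 -38.4; -200 -194 0 0 0 -38.4", "claw": 55}}

```text
clock: 0.82
tool_pos: [0.3148, 0.2925, 0.2329]
eef_rot: [[-0.944, -0.331, 0.001], [-0.331, 0.944, 0.0], [-0.001, 0.0, -1.0]]
contact_force: [1.0, -0.0, 0.5]
opening: 0.0553
gripper_force: 0.0
```

```bash
python3 -c "
from h import *
goal((-165,-8,150,0),(-165,-8,25,0))"
```

```text
now tip [[-215.   405.1  207.9]] F [ 1.  -0.   0.5] t 0.825 open 0.05530220372431926 tilt 0.0
(-165, -8, 150, np.float64(0.0)) [ -48.8 -413.2   57.9] [0.  0.  0.2]
(-165, -8, 25, np.float64(0.0)) [ -48.7 -413.3  182.9] [0.  0.  0.2]
```

>>> {"fn": "play_rows", "kwargs": {"motion": "-5 -55 5 0 0 0; -10 -110 10 0 0 0; -20 -165 20 0 0 0; -30 -220 30 0 0 0; -40 -275 40 0 0 0"}}

```text
clock: 1.45
tool_pos: [0.4431, 0.0454, 0.1927]
eef_rot: [[-0.945, -0.328, 0.001], [-0.328, 0.945, 0.0], [-0.001, -0.0, -1.0]]
contact_force: [0.7, 0.3, -0.4]
opening: 0.055
gripper_force: 0.0
```

>>> {"fn": "play_rows", "kwargs": {"motion": "-4 -50 6 0 0 0; -8 -100 12 0 0 0; -9 -138 20 0 0 0; -9 -138 60 0 0 0; -9 -138 100 0 0 0"}}

```text
clock: 2.08
tool_pos: [0.4965, -0.081, 0.092]
eef_rot: [[-0.945, -0.327, 0.001], [-0.327, 0.945, -0.0], [-0.001, -0.001, -1.0]]
contact_force: [0.6, 0.4, 0.6]
opening: 0.0551
gripper_force: 0.0
```

```bash
python3 - <<'E'
from h import *
goal((-165,-8,25,0),(-115,-8,25,0))
im=imaging.snapshot("side"); cv2.imwrite("pics/s1.png",im[100:400,150:500,::-1])
E
```

```text
now tip [[-165.9   -7.4   67. ]] F [0.6 0.4 0.6] t 2.075 open 0.055078230260335065 tilt 0.1
(-165, -8, 25, np.float64(0.0)) [-0.9 -0.6 42. ] [-0.   0.  -0.1]
(-115, -8, 25, np.float64(0.0)) [-50.9  -0.5  42. ] [-0.   0.  -0.1]
```

View pics/s1.png

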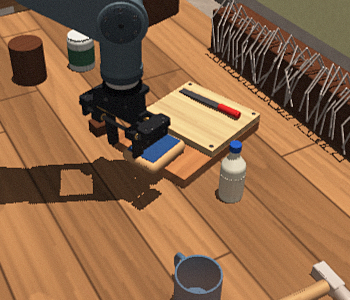

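The side crop shows the gripper square behind the blank, with the fingers at about (125,150) just short of its near end.

>>> {"fn": "play_rows", "kwargs": {"motion": "0 0 20 0 0 0; 0 0 40 0 0 0; -8 0 40 0 0 0; -16 0 40 0 0 0; -22 0 40 0 0 0"}}

```text
clock: 2.75
tool_pos: [0.5186, -0.073, 0.0541]
eef_rot: [[-0.944, -0.329, 0.002], [-0.329, 0.944, -0.001], [-0.002, -0.001, -1.0]]
contact_force: [0.2, -0.8, 0.2]
opening: 0.0548
gripper_force: 0.0
```

>>> {"fn": "play_rows", "kwargs": {"motion": "-3 0 0 0 0 0; -6 0 0 0 0 0; -9 0 0 0 0 0; -11 0 0 0 0 0; -12 0 0 0 0 0"}}

```text
clock: 3.38
tool_pos: [0.5284, -0.069, 0.0528]
eef_rot: [[-0.945, -0.328, -0.0], [-0.328, 0.945, 0.0], [0.0, 0.0, -1.0]]
contact_force: [0.5, -0.4, 0.2]
opening: 0.0553
gripper_force: 0.0
```

```bash
python3 - <<'E'
from h import *
goal()
E
```

```text
now tip [[-132.    -6.5   27.8]] F [ 0.5 -0.4  0.2] t 3.375 open 0.055285398227910114 tilt 0.0
```

>>> {"fn": "play_rows", "kwargs": {"motion": "-2 0 0 0 0 0; -4 0 0 0 0 0; -6 0 0 0 0 0; -6 0 0 0 0 0"}}

```text
clock: 3.88
tool_pos: [0.5341, -0.0671, 0.0528]
eef_rot: [[-0.945, -0.328, 0.0], [-0.328, 0.945, -0.0], [-0.0, -0.0, -1.0]]
contact_force: [0.6, 0.4, 0.2]
opening: 0.055
gripper_force: 0.0
```

```bash
cat >> h.py <<'E'
def blue(z=.056):
    im=imaging.snapshot("top"); hsv=cv2.cvtColor(im,cv2.COLOR_RGB2HSV)
    b=big(cv2.inRange(hsv,(95,120,50),(130,255,255)),(290,200,370,300)); P=bd(ray("top",b,z))
    print("blue",cv2.minAreaRect(P[:,:2].astype(np.float32)))
E
python3 - <<'E'
from h import *
goal();blue()
E
```

```text
now tip [[-125.8   -6.5   27.8]] F [0.6 0.4 0.2] t 3.875 open 0.05498212250429923 tilt 0.0
blue ((-37.33528137207031, -28.68962860107422), (40.508853912353516, 23.048751831054688), 54.65272903442383)
```

>>> {"fn": "play_rows", "kwargs": {"motion": "-2 0 0 0 0 0; -4 0 0 0 0 0; -5 0 0 0 0 0; -5 0 0 0 0 0"}}

```text
clock: 4.42
tool_pos: [0.5388, -0.0654, 0.0528]
eef_rot: [[-0.945, -0.328, -0.0], [-0.328, 0.945, -0.0], [0.0, -0.0, -1.0]]
contact_force: [0.2, -0.0, 0.6]
opening: 0.0552
gripper_force: 0.0
```

```bash
python3 - <<'E'
from h import *
goal()
im=imaging.snapshot("side"); cv2.imwrite("pics/s2.png",cv2.resize(im[180:310,220:420,::-1],None,fx=4,fy=4,interpolation=cv2.INTER_CUBIC))
E
```

```text
now tip [[-120.9   -6.5   27.8]] F [ 0.2 -0.   0.6] t 4.425 open 0.055156009834225986 tilt 0.0
```

View pics/s2.png

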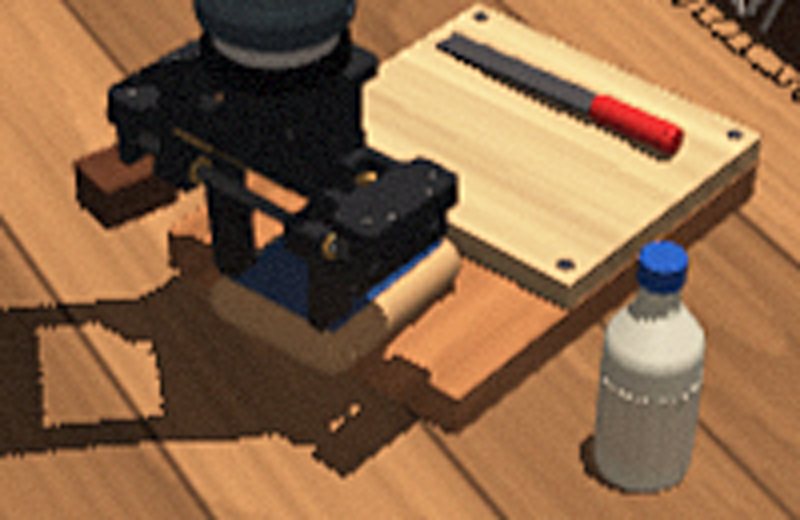

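The fingertip ends at about (320,325) in the crop, and the blank's near end is visible below it. That looks as if the finger is over the blue face, so I'll check by projecting the tip.

```bash
cat >> h.py <<'E'
def proj(n,B):
    p=imaging.camera_params(n); B=np.atleast_2d(np.asarray(B,float))/1000
    P=O+B[:,:1]*U+B[:,1:2]*V+B[:,2:]*np.array([0,0,1]); q=(P-p['xyz'])@p['orientation']; K=p['camera_matrix']
    return np.c_[K[0,2]+K[0,0]*q[:,0]/-q[:,2],K[1,2]-K[1,1]*q[:,1]/-q[:,2]].round(1)
E
python3 - <<'E'
from h import *
off=np.array([220,180])
q=lambda B:((proj("side",B)-off)*4).round()
print("finger R bottom corners",q([(-130,-34,28),(-130,-52,28),(-112,-34,28),(-112,-52,28)]))
print("ply corners",q([(0,-110,48),(190,-110,48)]),"bed near corner",q([(-95,-110,28)]))
print("panel endb home",q([(-120,-55,42),(-120,41,42)]),"start",q([(-135,-55,42),(-135,41,42)]))
im=imaging.snapshot("wrist"); cv2.imwrite("pics/w1.png",im[:,:,::-1])
p=imaging.camera_params("wrist");print(p['xyz'],bd(p['xyz']))
E
```

```text
finger R bottom corners [[307. 363.]
 [332. 378.]
 [330. 347.]
 [355. 361.]]
ply corners [[569. 280.]
 [762. 130.]] bed near corner [[458. 394.]]
panel endb home [[349. 352.]
 [220. 275.]] start [[330. 366.]
 [200. 288.]]
[ 0.46397751 -0.09039784  0.20465801] [[-199.77848894   -5.51696335  204.65801147]]
```

View pics/w1.png

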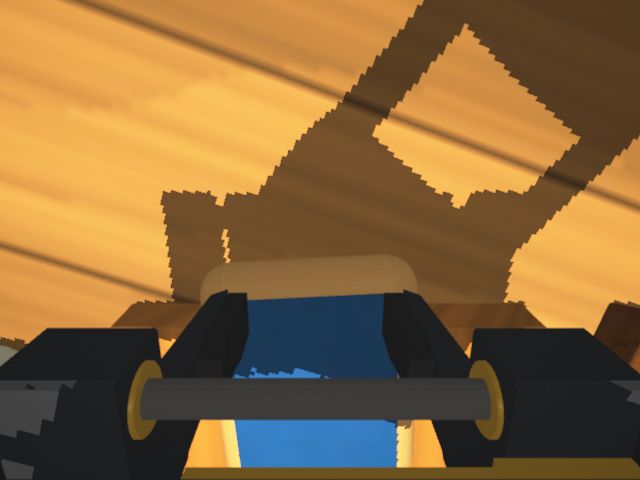

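The wrist view shows the blank's near end at rows 255–300 and columns 200–418. The fingertips, near (235,292) and (395,292), seem to lie over the blue face. I'll check this with numbers.

```bash
python3 - <<'E'
from h import *
print("tips z28",proj("wrist",[(-130,-34,28),(-130,21,28),(-112,21,28)]),"z58",proj("wrist",[(-130,-34,58),(-130,21,58),(-112,21,58)]))
print("blue near edge",bd(ray("wrist",[(248,300),(384,294)],.056)),"end row255",bd(ray("wrist",[(230,262),(385,256)],.042)), "sides",bd(ray("wrist",[(201,295),(418,287)],.042)))
print("rim",bd(ray("wrist",[(135,303),(525,303)],.028)))
s=r.state();print(s['effort'].round(1),s['wrist_torque'].round(2))
E
```

```text
tips z28 [[254.6 263.6]
 [370.9 263.4]
 [369.3 297.9]] z58 [[244.  291.1]
 [380.8 290.9]
 [378.7 330.4]]
blue near edge [[-125.02245721  -32.96549367   56.        ]
 [-127.65424518   22.7250139    56.        ]] end row255 [[-136.27724893  -42.4302306    42.        ]
 [-138.97500274   24.88268092   42.        ]] sides [[-120.48418336  -56.43357673   42.        ]
 [-124.26408774   40.32191993   42.        ]]
rim [[-109.39866951  -93.44551239   28.        ]
 [-109.12671431   97.31002696   28.        ]]
[  0.  -44.2 -27.   -0.    0.    0. ] [ 0.04  0.09 -0.04]
```

```bash
python3 - <<'E'
from h import *
print("s1 tip pred",proj("side",[(-166,-43,67),(-157,-52,67)]), "z97",proj("side",[(-166,-43,97)]))
c=lambda *a:[(x/4+230,y/4+140) for x,y in a]
print("top rim",bd(ray("top",c((230,583),(560,465)),.028)),"step",bd(ray("top",c((178,435),(513,322)),.048)),"far",bd(ray("top",c((78,148),(410,33)),.048)))
im=cv2.imread("pics/s2.png"); a=cv2.imread("pics/s1.png")[120:200,80:220]
a=cv2.resize(a,None,fx=4,fy=4,interpolation=cv2.INTER_CUBIC)
b=cv2.resize(cv2.imread("pics/side0.png")[210:300,240:380],None,fx=4,fy=4,interpolation=cv2.INTER_CUBIC)
h=max(a.shape[0],b.shape[0]); cv2.imwrite("pics/m.png",np.vstack([a[:240],b])[:600])
E
```

```text
s1 tip pred [[288.  267.2]
 [294.2 266.9]] z97 [[287.7 256. ]]
top rim [[ -94.71124228  107.58947505   28.        ]
 [ -93.3152014  -108.09523398   28.        ]] step [[-8.65894317e-02  1.07167013e+02  4.80000000e+01]
 [-2.28871168e+00 -1.08739330e+02  4.80000000e+01]] far [[ 189.76812485  108.54279113   48.        ]
 [ 189.97387053 -109.73116181   48.        ]]
```

View pics/m.png

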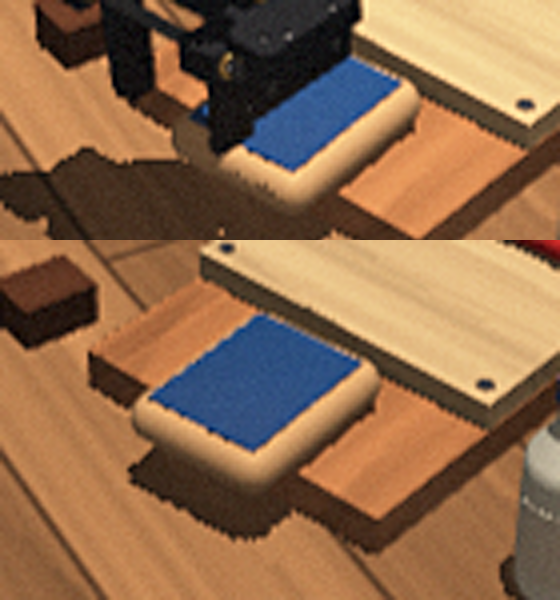

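The fingertips sit about 30 mm higher than the pose plus the 25 mm tip offset predicts. Side pixel (286,257) fits z≈97, not 67, so the fingers passed over the blank without touching it. I'll back off, lower in two stages and look again.

>>> {"fn": "play_rows", "kwargs": {"motion": "25 0 0 0 0 0; 50 0 0 0 0 0; 50 0 8 0 0 0; 50 0 15 0 0 0; 50 0 21 0 0 0"}}

```text
clock: 5.15
tool_pos: [0.4921, -0.0817, 0.0312]
eef_rot: [[-0.945, -0.328, 0.0], [-0.328, 0.945, 0.0], [-0.0, -0.0, -1.0]]
contact_force: [0.4, 0.4, 0.1]
opening: 0.0552
gripper_force: 0.0
```

```bash
python3 - <<'E'
from h import *
goal(); s=r.state(); print(s['tool_pos'],s['opening'])
im=imaging.snapshot("side"); a=cv2.resize(im[190:290,220:360,::-1],None,fx=4,fy=4,interpolation=cv2.INTER_CUBIC)
im=imaging.snapshot("wrist"); b=cv2.resize(im[200:,:,::-1],(560,180))
cv2.imwrite("pics/n.png",np.vstack([a,b]))
print("pred",[(proj("side",[(-180,-34,z),(-162,-52,z)])-np.array([220,190]))*4 for z in(7,37)])
print("wrist",[(proj("wrist",[(-180,-34,z),(-180,21,z)])-np.array([0,200]))*np.array([560/640,180/280]) for z in(7,37)])
E
```

```text
now tip [[-170.4   -6.5    6.2]] F [0.4 0.4 0.1] t 5.15 open 0.05515481373972896 tilt 0.0
[ 0.49208204 -0.08171024  0.03122423] 0.05515481373972896
pred [array([[244. , 399.6],
       [292. , 397.6]]), array([[242.4, 357.6],
       [291.2, 355.6]])]
wrist [array([[221.725     ,  41.33571429],
       [323.925     ,  41.20714286]]), array([[212.275     ,  59.14285714],
       [332.675     ,  59.01428571]])]
```

View pics/n.png

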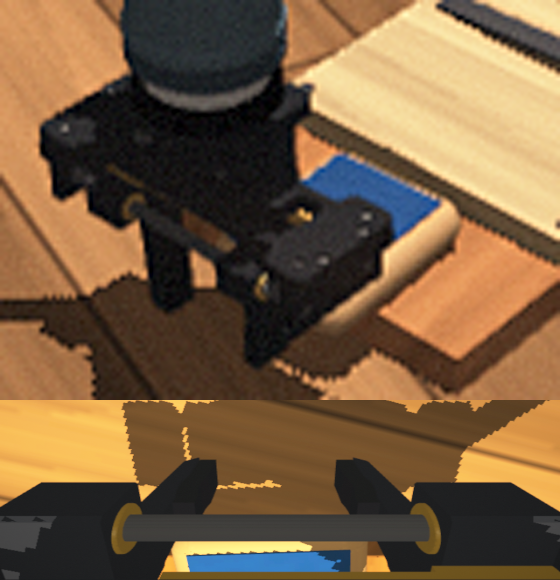

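The tip is at about (258,365) in the side crop, so z≈33 mm, which is level with the TCP. I'll treat the tip as the TCP and push at this height.

>>> {"fn": "play_rows", "kwargs": {"motion": "-8 0 3 0 0 0; -16 0 3 0 0 0; -22 0 3 0 0 0; -28 0 3 0 0 0; -32 0 3 0 0 0"}}

```text
clock: 5.88
tool_pos: [0.5219, -0.0712, 0.0288]
eef_rot: [[-0.945, -0.328, -0.0], [-0.328, 0.945, -0.0], [0.0, 0.0, -1.0]]
contact_force: [-2.4, 0.0, 0.9]
opening: 0.0547
gripper_force: 1.1
```

>>> {"fn": "play_rows", "kwargs": {"motion": "-2 0 0 0 0 0; -4 0 0 0 0 0; -6 0 0 0 0 0; -7 0 0 0 0 0; -8 0 0 0 0 0"}}

```text
clock: 6.5
tool_pos: [0.5289, -0.0688, 0.0287]
eef_rot: [[-0.945, -0.328, -0.001], [-0.328, 0.945, -0.0], [0.001, 0.0, -1.0]]
contact_force: [-5.0, -3.0, 2.7]
opening: 0.0551
gripper_force: 2.7
```

```bash
sed -i 's/\.025\*R0\[:,2\]/TIP*R0[:,2]/; s/-\.025\*Z/-TIP*Z/; s/^YAW/TIP=-.002; YAW/' h.py; python3 - <<'E'
from h import *
goal(); blue()
E
```

```text
now tip [[-131.3   -6.4   30.7]] F [-5.  -3.   2.7] t 6.5 open 0.05509311989347776 tilt 0.1
blue ((-42.17377853393555, -8.77048110961914), (59.954219818115234, 68.45673370361328), 0.7584956884384155)
```

The blank is home: 5 N of resistance, yaw 0.8°, and its far blue edge is about 12 mm from the step. I'll give it one firm nudge to square it, then back off and tilt.

>>> {"fn": "play_rows", "kwargs": {"motion": "-1 0 0 0 0 0; -2 0 0 0 0 0; -2 0 0 0 0 0; 10 0 0 0 0 0; 35 0 0 0 0 0"}}

```text
clock: 7.18
tool_pos: [0.4969, -0.0804, 0.0292]
eef_rot: [[-0.944, -0.329, 0.003], [-0.329, 0.944, -0.0], [-0.002, -0.001, -1.0]]
contact_force: [-0.6, 0.2, 0.1]
opening: 0.0548
gripper_force: 0.0
```

```bash
python3 - <<'E'
from h import *
goal((-165,-8,40,20),(-165,-8,40,50)); blue()
E
```

```text
now tip [[-165.4   -6.9   31.2]] F [-0.6  0.2  0.1] t 7.175 open 0.05480751842101217 tilt 0.1
(-165, -8, 40, np.float64(0.3490658503988659)) [-1.1 -1.1 -8.9] [ -0.1 -19.9   0. ]
(-165, -8, 40, np.float64(0.8726646259971648)) [-1.9 -1.1 -9.5] [ -0.1 -49.9   0.1]
blue ((-58.41385269165039, -8.797477722167969), (92.4445571899414, 68.5006332397461), 0.7473198175430298)
```

>>> {"fn": "play_rows", "kwargs": {"motion": "0 -2 -8 0 -10 0; -1 -2 -9 0 -20 0; -1 -2 -9 0 -30 0; -2 -2 -9.5 0 -40 0; -2 -2 -9.5 0 -50 0"}}

```text
clock: 7.85
tool_pos: [0.5214, -0.047, 0.1068]
eef_rot: [[-0.774, -0.258, 0.578], [-0.196, 0.966, 0.17], [-0.602, 0.018, -0.798]]
contact_force: [0.7, 0.3, -0.3]
opening: 0.0551
gripper_force: 0.0
```

```bash
python3 - <<'E'
from h import *
goal((-140,-8.8,14,50),(-113,-8.8,14,50))
im=imaging.snapshot("side"); a=cv2.resize(im[150:290,200:360,::-1],None,fx=4,fy=4,interpolation=cv2.INTER_CUBIC)
cv2.imwrite("pics/n2.png",a)
E
```

```text
now tip [[-132.5   16.6  108.4]] F [ 0.7  0.3 -0.3] t 7.85 open 0.055116063358681286 tilt 37.0
(-140, -8.8, 14, np.float64(0.8726646259971648)) [ 60.6 -27.6  71.6] [ -2.1 -12.9  -3.8]
(-113, -8.8, 14, np.float64(0.8726646259971648)) [ 39.1 -25.6  87.8] [ -2.1 -12.9  -3.8]
```

View pics/n2.png

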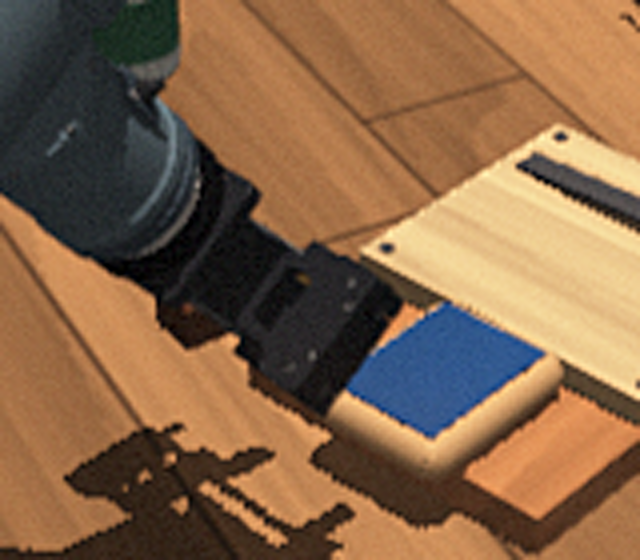

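The side view shows the gripper tilted at about (330,400), but stopped high and short of the commanded pose. Next I'll see whether that was a speed lag or a joint limit.

```bash
python3 - <<'E'
from h import *
print(r.state()['qpos'].round(3)); goal((-150,-8.8,70,45),(-150,-8.8,30,35),(-165,-8.8,40,50))
E
```

```text
[-0.629 -0.033  2.284  0.892  0.664 -3.117]
now tip [[-131.8   17.8  110.2]] F [0.7 0.8 0.7] t 7.9 open 0.05519339199348964 tilt 37.2
(-150, -8.8, 70, np.float64(0.7853981633974483)) [ 36.7 -28.5  21.7] [-1.9 -7.7 -3.8]
(-150, -8.8, 30, np.float64(0.6108652381980153)) [ 61.2 -29.2  53.6] [-1.6  2.3 -3.9]
(-165, -8.8, 40, np.float64(0.8726646259971648)) [ 66.6 -30.1  36.5] [ -2.1 -12.7  -3.7]
```

>>> {"fn": "play_rows", "kwargs": {"motion": "0 0 0 0 0 0; 0 0 0 0 0 0"}}

```text
clock: 8.15
tool_pos: [0.521, -0.047, 0.1053]
eef_rot: [[-0.776, -0.263, 0.574], [-0.2, 0.965, 0.171], [-0.598, 0.017, -0.801]]
contact_force: [-0.5, -0.0, 0.2]
opening: 0.0549
gripper_force: 0.0
```

```bash
python3 - <<'E'
from h import *
print(r.state()['qpos'].round(3)); goal((-150,-8.8,70,45),(-165,-8.8,40,35),(-165,-8.8,40,50))
E
```

```text
[-0.63  -0.024  2.281  0.885  0.663 -3.117]
now tip [[-132.9   16.8  106.9]] F [-0.5 -0.   0.2] t 8.15 open 0.054920049360051675 tilt 36.8
(-150, -8.8, 70, np.float64(0.7853981633974483)) [ 33.8 -27.3  20. ] [-1.8 -8.2 -3.6]
(-165, -8.8, 40, np.float64(0.6108652381980153)) [ 64.1 -28.9  35. ] [-1.5  1.8 -3.8]
(-165, -8.8, 40, np.float64(0.8726646259971648)) [ 63.5 -28.8  35. ] [ -2.  -13.2  -3.6]
```

Joint 6 hit its limit (-3.117), so I'll go back to vertical, turn the tool half round (an equivalent grip), and tilt again.

```bash
sed -i 's/np.c_\[np.cross(V,Z),V,Z\]/np.c_[F*np.cross(V,Z),F*V,Z]/; s/^def goal/F=1\ndef goal/' h.py; python3 - <<'E'
from h import *
goal((-160,-8.8,150,0))
E
```

```text
now tip [[-132.9   16.8  106.9]] F [-0.5 -0.   0.2] t 8.15 open 0.054920049360051675 tilt 36.8
(-160, -8.8, 150, np.float64(0.0)) [ -4.6 -26.7 -50.5] [-0.3 36.8 -4.1]
```

>>> {"fn": "play_rows", "kwargs": {"motion": "-1 -7 -15 0 9 -1; -2 -14 -30 0 18 -2; -4 -21 -42 0 28 -3; -5 -27 -50 0 37 -4; -5 -27 -50 0 37 -4"}}

```text
clock: 8.78
tool_pos: [0.5053, -0.0802, 0.1479]
eef_rot: [[-0.945, -0.327, -0.001], [-0.327, 0.945, -0.005], [0.002, -0.004, -1.0]]
contact_force: [-0.0, -0.1, -0.4]
opening: 0.0549
gripper_force: 0.0
```

>>> {"fn": "play_rows", "kwargs": {"motion": "0 0 0 0 0 10; 0 0 0 0 0 20; 0 0 0 0 0 30; 0 0 0 0 0 40; 0 0 0 0 0 50"}}

```text
clock: 9.4
tool_pos: [0.5019, -0.0798, 0.1465]
eef_rot: [[-0.854, 0.521, -0.001], [0.521, 0.853, -0.002], [0.0, -0.002, -1.0]]
contact_force: [-0.4, 0.1, -0.2]
opening: 0.055
gripper_force: 0.0
```

>>> {"fn": "play_rows", "kwargs": {"motion": "0 0 0 0 0 10; 0 0 0 0 0 20; 0 0 0 0 0 30; 0 0 0 0 0 40; 0 0 0 0 0 50"}}

```text
clock: 10.02
tool_pos: [0.5019, -0.0798, 0.1465]
eef_rot: [[-0.149, 0.989, -0.001], [0.989, 0.149, -0.002], [-0.002, -0.002, -1.0]]
contact_force: [-0.2, 0.1, -0.6]
opening: 0.0548
gripper_force: 0.0
```

>>> {"fn": "play_rows", "kwargs": {"motion": "0 0 0 0 0 10; 0 0 0 0 0 20; 0 0 0 0 0 30; 0 0 0 0 0 40; 0 0 0 0 0 50"}}

```text
clock: 10.65
tool_pos: [0.5019, -0.0798, 0.1465]
eef_rot: [[0.661, 0.75, -0.001], [0.75, -0.661, -0.002], [-0.002, 0.0, -1.0]]
contact_force: [0.4, 0.5, -0.1]
opening: 0.0552
gripper_force: 0.0
```

```bash
sed -i 's/^F=1/F=-1/' h.py; python3 - <<'E'
from h import *
print(r.state()['qpos'].round(3)); goal((-160,-8.8,150,0),(-165,-8.8,60,25),(-165,-8.8,40,50))
E
```

```text
[-0.39   0.131  1.851 -0.002  1.16   0.333]
now tip [[-160.5   -8.   148.5]] F [ 0.4  0.5 -0.1] t 10.65 open 0.055177152038465516 tilt 0.1
(-160, -8.8, 150, np.float64(0.0)) [ 0.   1.  -1.5] [ 0.   0.1 29.4]
(-165, -8.8, 60, np.float64(0.4363323129985824)) [-3.4 -1.1 88.3] [-6.4 24.6 29. ]
(-165, -8.8, 40, np.float64(0.8726646259971648)) [ -2.7  -0.7 107.8] [-12.8  49.   27.5]
```

>>> {"fn": "play_rows", "kwargs": {"motion": "0 0 0 0 0 10; 0 0 0 0 0 20; 0 0 0 0 0 29.4; 0 0 0 -2 9 29.2; 0 0 0 -4 18 29.2"}}

```text
clock: 11.28
tool_pos: [0.5027, -0.0799, 0.1471]
eef_rot: [[0.895, 0.335, 0.295], [0.315, -0.942, 0.113], [0.316, -0.008, -0.949]]
contact_force: [-0.5, 0.7, -0.3]
opening: 0.0551
gripper_force: 0.0
```

```bash
python3 - <<'E'
from h import *
print(r.state()['qpos'].round(3)); goal((-165,-8.8,100,30),(-165,-8.8,60,40),(-165,-8.8,40,50))
E
```

```text
[-0.556 -0.037  2.063  0.317  0.941  0.509]
now tip [[-160.4   -8.3  149. ]] F [-0.5  0.7 -0.3] t 11.275 open 0.055070984668777856 tilt 18.4
(-165, -8.8, 100, np.float64(0.5235987755982988)) [-19.5   0.8  45. ] [-0.6 11.6  0.2]
(-165, -8.8, 60, np.float64(0.6981317007977318)) [-31.8   1.2  82.9] [-0.6 21.6  0.1]
(-165, -8.8, 40, np.float64(0.8726646259971648)) [-37.8   1.3 101.7] [-0.6 31.6  0.1]
```

>>> {"fn": "play_rows", "kwargs": {"motion": "-4 0 11 0 6 0; -8 0 22 0 11 0; -14 0 34 -0.3 13.5 0; -18 0 46 -0.6 16 0; -22 0.5 58 -0.6 18.5 0"}}

```text
clock: 11.9
tool_pos: [0.4989, -0.0813, 0.0848]
eef_rot: [[0.758, 0.328, 0.564], [0.264, -0.945, 0.194], [0.596, 0.001, -0.803]]
contact_force: [0.1, 0.2, 0.3]
opening: 0.0551
gripper_force: 0.0
```

```bash
python3 - <<'E'
from h import *
print(r.state()['qpos'].round(3)); goal((-165,-8.8,40,40),(-160,-8.8,30,50),(-112,-8.8,14,45))
E
```

```text
[-0.763  0.023  2.293  0.919  0.73  -0.206]
now tip [[-165.    -8.4   86.4]] F [0.1 0.2 0.3] t 11.9 open 0.05506126507272982 tilt 36.6
(-165, -8.8, 40, np.float64(0.6981317007977318)) [-27.5   0.3  37.2] [0.1 3.4 0. ]
(-160, -8.8, 30, np.float64(0.8726646259971648)) [-29.1   0.3  48.2] [ 0.1 13.4  0. ]
(-112, -8.8, 14, np.float64(0.7853981633974483)) [-0.3  0.2 89.7] [0.1 8.4 0. ]
```

>>> {"fn": "play_rows", "kwargs": {"motion": "-7 0 10 0 2 0; -14 0 20 0 4 0; -21 0 30 0 6 0; -27 0.3 40 0 8.4 0; -28 0.3 46 0 11 0"}}

```text
clock: 12.52
tool_pos: [0.5033, -0.0799, 0.031]
eef_rot: [[0.639, 0.327, 0.697], [0.221, -0.945, 0.241], [0.737, 0.0, -0.676]]
contact_force: [-0.4, 0.9, -0.4]
opening: 0.0552
gripper_force: 0.0
```

```bash
python3 - <<'E'
from h import *
print(r.state()['qpos'].round(3)); goal((-140,-8.8,14,48),(-125,-8.8,14,48),(-115,-8.8,14,48))
im=imaging.snapshot("side"); a=cv2.resize(im[170:300,200:360,::-1],None,fx=4,fy=4,interpolation=cv2.INTER_CUBIC)
cv2.imwrite("pics/n3.png",a); print((proj("side",[(-160,-35,30),(-160,-35,14)])-np.array([200,170]))*4)
E
```

```text
[-0.88   0.277  2.347  1.413  0.774 -0.846]
now tip [[-160.7   -8.5   32.4]] F [-0.4  0.9 -0.4] t 12.525 open 0.055196764348544536 tilt 47.5
(-140, -8.8, 14, np.float64(0.8377580409572782)) [ 0.5  0.3 27.6] [ 0.1  0.5 -0. ]
(-125, -8.8, 14, np.float64(0.8377580409572782)) [10.6  0.3 38.7] [ 0.1  0.5 -0. ]
(-115, -8.8, 14, np.float64(0.8377580409572782)) [17.3  0.2 46.1] [ 0.1  0.5 -0. ]
[[350.4 429.2]
 [350.8 451.6]]
```

View pics/n3.png

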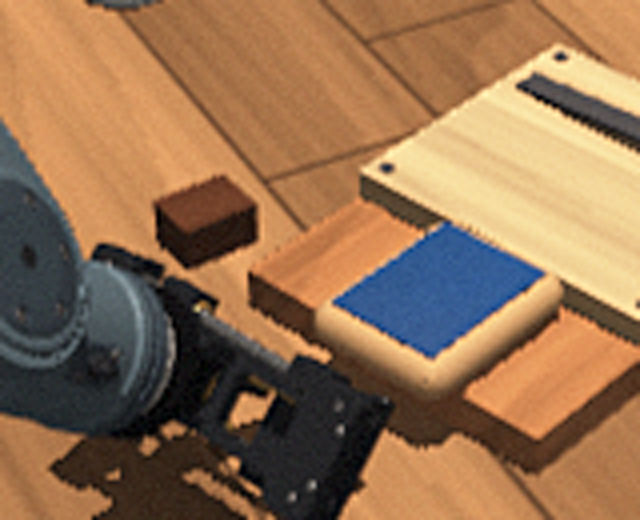

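The side view shows the tilted gripper at (330,430) with the blank square and untouched. The visible body plate, edge (390,400)–(340,515), fits the fingers ending at the TCP. I've used all 10 pictures, so from here I go by numbers, force and colour masks. Next I'll dip under the overhang.

>>> {"fn": "play_rows", "kwargs": {"motion": "0 0.3 9 0 0 0; 0 0.3 18 0 0 0; 0.5 0.3 27 0 0 0; 6 0.3 33 0 0 0; 10.6 0.3 38 0 0 0"}}

```text
clock: 13.2
tool_pos: [0.5391, -0.0681, 0.0149]
eef_rot: [[0.636, 0.332, 0.697], [0.225, -0.943, 0.244], [0.738, 0.001, -0.675]]
contact_force: [-0.2, 0.5, -0.0]
opening: 0.0551
gripper_force: 0.0
```

```bash
python3 - <<'E'
from h import *
print(r.state()['qpos'].round(2));goal((-117,-8.8,14,48),(-110,-8.8,14,48),(-108,-8.8,30,48));blue()
E
```

```text
[-0.77  0.37  2.27  1.52  0.72 -0.87]
now tip [[-123.    -9.1   16.2]] F [-0.2  0.5 -0. ] t 13.2 open 0.055089844779552734 tilt 47.6
(-117, -8.8, 14, np.float64(0.8377580409572782)) [ 2.4 -0.3  6. ] [-0.1  0.4  0.2]
(-110, -8.8, 14, np.float64(0.8377580409572782)) [ 7.1 -0.3 11.1] [-0.1  0.4  0.2]
(-108, -8.8, 30, np.float64(0.8377580409572782)) [20.3 -0.3  1.8] [-0.1  0.4  0.2]
blue ((-58.59318923950195, -8.699028015136719), (92.78823852539062, 68.68766021728516), 0.7584957480430603)
```

>>> {"fn": "play_rows", "kwargs": {"motion": "1.5 0 3 0 0 0; 3 0 6 0 0 0; 5 0 9 0 0 0; 7 0 11 0 0 0; 7 0 11 0 0 0"}}

```text
clock: 13.88
tool_pos: [0.55, -0.0638, 0.012]
eef_rot: [[0.637, 0.331, 0.696], [0.224, -0.944, 0.244], [0.737, 0.0, -0.676]]
contact_force: [-2.3, 0.6, -2.0]
opening: 0.0549
gripper_force: 1.3
```

```bash
python3 - <<'E'
from h import *
goal((-109,-8.8,22,48),(-108,-8.8,30,48),(-106,-8.8,38,48),(-104.4,-8.8,46,48));blue()
E
```

```text
now tip [[-111.3   -8.7   13.3]] F [-2.3  0.6 -2. ] t 13.875 open 0.05485159976159822 tilt 47.5
(-109, -8.8, 22, np.float64(0.8377580409572782)) [ 8.   0.1 -4.2] [-0.1  0.5  0.1]
(-108, -8.8, 30, np.float64(0.8377580409572782)) [14.5  0.1 -8.8] [-0.1  0.5  0.1]
(-106, -8.8, 38, np.float64(0.8377580409572782)) [ 21.8   0.2 -12.8] [-0.1  0.5  0.1]
(-104.4, -8.8, 46, np.float64(0.8377580409572782)) [ 28.8   0.2 -17. ] [-0.1  0.5  0.1]
blue ((-58.064056396484375, -8.405536651611328), (92.49254608154297, 68.49331665039062), 0.3403051495552063)
```

Contact came exactly where the model predicted, so I'll lift.

>>> {"fn": "play_rows", "kwargs": {"motion": "4 0 -1.5 0 0 0; 9 0 -5 0 0 0; 15 0 -9 0 0 0; 22 0 -13 0 0 0; 29 0 -17 0 0 0"}}

```text
clock: 14.55
tool_pos: [0.5567, -0.062, 0.0454]
eef_rot: [[0.637, 0.33, 0.696], [0.223, -0.944, 0.243], [0.737, 0.0, -0.675]]
contact_force: [-5.1, -1.1, -1.6]
opening: 0.0549
gripper_force: 1.7
```

```bash
python3 - <<'E'
from h import *
goal((-101,-8.8,53,48),(-97.5,-8.8,60,48),(-93,-8.8,67,48),(-88,-8.8,73.5,48),(-84,-8.8,80,48))
blue(.07); print(r.state()['qpos'].round(2))
E
```

```text
now tip [[-104.3   -9.1   46.7]] F [-5.1 -1.1 -1.6] t 14.55 open 0.05494523105430322 tilt 47.5
(-101, -8.8, 53, np.float64(0.8377580409572782)) [ 6.9 -0.3 -1.8] [-0.1  0.5  0.1]
(-97.5, -8.8, 60, np.float64(0.8377580409572782)) [14.4 -0.3 -3.9] [-0.1  0.5  0.1]
(-93, -8.8, 67, np.float64(0.8377580409572782)) [22.6 -0.3 -5.3] [-0.1  0.5  0.1]
(-88, -8.8, 73.5, np.float64(0.8377580409572782)) [30.8 -0.3 -6. ] [-0.1  0.5  0.1]
(-84, -8.8, 80, np.float64(0.8377580409572782)) [38.3 -0.3 -7.5] [-0.1  0.5  0.1]
blue ((-50.51479721069336, -7.6041107177734375), (84.60601806640625, 68.76596069335938), 0.9807484745979309)
[-0.72  0.29  2.25  1.44  0.71 -0.71]
```

>>> {"fn": "play_rows", "kwargs": {"motion": "7 0 -1.8 0 0 0; 14.4 0 -3.9 0 0 0; 22.6 0 -5.3 0 0 0; 30.8 0 -6 0 0 0; 36 0 -7 0 0 0"}}

```text
clock: 15.22
tool_pos: [0.5757, -0.0553, 0.0773]
eef_rot: [[0.636, 0.332, 0.697], [0.224, -0.943, 0.244], [0.738, 0.001, -0.674]]
contact_force: [0.2, 0.1, -0.9]
opening: 0.0554
gripper_force: 0.6
```

```bash
python3 - <<'E'
from h import *
goal((-81,-8.8,83.5,48),(-76,-8.8,89.5,48),(-70,-8.8,95,48),(-64,-8.8,99,48),(-58,-8.8,103,48))
blue(.09); print(r.state()['qpos'].round(2))
E
```

```text
now tip [[-84.2  -9.1  78.7]] F [ 0.2  0.1 -0.9] t 15.225 open 0.055350882576285336 tilt 47.6
(-81, -8.8, 83.5, np.float64(0.8377580409572782)) [ 5.8 -0.3 -0.9] [-0.1  0.4  0.2]
(-76, -8.8, 89.5, np.float64(0.8377580409572782)) [13.6 -0.2 -1.2] [-0.1  0.4  0.2]
(-70, -8.8, 95, np.float64(0.8377580409572782)) [21.7 -0.2 -0.5] [-0.1  0.4  0.2]
(-64, -8.8, 99, np.float64(0.8377580409572782)) [28.7 -0.2  1.2] [-0.1  0.4  0.2]
(-58, -8.8, 103, np.float64(0.8377580409572782)) [35.7 -0.2  2.9] [-0.1  0.4  0.2]
blue ((-34.912681579589844, -8.13680648803711), (55.966163635253906, 68.23995971679688), 0.3817485570907593)
[-0.67  0.22  2.23  1.36  0.69 -0.56]
```

>>> {"fn": "play_rows", "kwargs": {"motion": "5.8 0 -0.9 0 0 0; 13.6 0 -1.2 0 0 0; 21.7 0 -0.5 0 0 0; 28.7 0 1.2 0 0 0; 35.7 0 2.9 0 0 0"}}

```text
clock: 15.9
tool_pos: [0.6004, -0.0468, 0.1015]
eef_rot: [[0.636, 0.331, 0.697], [0.224, -0.944, 0.244], [0.738, 0.001, -0.675]]
contact_force: [-0.8, -1.1, -0.5]
opening: 0.055
gripper_force: 0.4
```

```bash
python3 - <<'E'
from h import *
goal((-50,-8.8,106.5,48),(-42,-8.8,109,48),(-34,-8.8,111,48),(-27,-8.8,111,48),(-20,-8.8,111,48))
blue(.1)
E
```

```text
now tip [[-58.   -9.1 102.8]] F [-0.8 -1.1 -0.5] t 15.9 open 0.05501325938139047 tilt 47.6
(-50, -8.8, 106.5, np.float64(0.8377580409572782)) [ 8.1 -0.3  3.5] [-0.1  0.4  0.2]
(-42, -8.8, 109, np.float64(0.8377580409572782)) [15.4 -0.2  7.7] [-0.1  0.4  0.2]
(-34, -8.8, 111, np.float64(0.8377580409572782)) [22.3 -0.2 12.2] [-0.1  0.4  0.2]
(-27, -8.8, 111, np.float64(0.8377580409572782)) [27.  -0.2 17.4] [-0.1  0.4  0.2]
(-20, -8.8, 111, np.float64(0.8377580409572782)) [31.7 -0.2 22.6] [-0.1  0.4  0.2]
blue ((-15.258424758911133, -7.988002777099609), (13.929218292236328, 67.93097686767578), 0.42228880524635315)
```

>>> {"fn": "play_rows", "kwargs": {"motion": "8 0 3.5 0 0 0; 15.4 0 7.7 0 0 0; 22.3 0 12.2 0 0 0; 26 0 16 0 0 0; 29 0 20 0 0 0"}}

```text
clock: 16.58
tool_pos: [0.6326, -0.0353, 0.1089]
eef_rot: [[0.637, 0.331, 0.697], [0.224, -0.944, 0.244], [0.738, 0.001, -0.675]]
contact_force: [-0.2, -0.6, 1.0]
opening: 0.0552
gripper_force: 0.2
```

```bash
cat >> h.py <<'E'
def wood(z=.062):
    im=imaging.snapshot("top"); hsv=cv2.cvtColor(im,cv2.COLOR_RGB2HSV); cv2.imwrite("pics/last.png",im[:,:,::-1])
    b=cv2.inRange(hsv,(95,120,50),(130,255,255))[140:300,240:370]; print("blue px",(b>0).sum())
    p=proj("top",[(x,y,76) for x,y in((-20,-8),(0,-8),(20,-8),(40,-8),(60,-8),(80,-8),(100,-8),(40,70),(40,-70))])
    print([tuple(int(c) for c in hsv[int(v),int(u)]) for u,v in p])
E
python3 - <<'E'
from h import *
goal((-17,-8.8,110,48),(-10,-8.8,109,48),(-3,-8.8,106,48))
wood()
E
```

```text
now tip [[-23.9  -8.9 110.3]] F [-0.2 -0.6  1. ] t 16.575 open 0.05518937020159568 tilt 47.6
(-17, -8.8, 110, np.float64(0.8377580409572782)) [ 4.5 -0.   5.2] [-0.1  0.4  0.2]
(-10, -8.8, 109, np.float64(0.8377580409572782)) [ 8.4 -0.  11.1] [-0.1  0.4  0.2]
(-3, -8.8, 106, np.float64(0.8377580409572782)) [10.9 -0.  18.3] [-0.1  0.4  0.2]
blue px 0
[(17, 138, 85), (16, 138, 205), (18, 105, 172), (18, 121, 206), (18, 123, 204), (18, 122, 215), (19, 122, 209), (18, 123, 206), (18, 121, 200)]
```

>>> {"fn": "play_rows", "kwargs": {"motion": "3 0 3.5 0 0 0; 6 0 7.5 0 0 0; 8.4 0 11.5 0 0 0; 10 0 16 0 0 0; 11.5 0 20 0 0 0"}}

```text
clock: 17.25
tool_pos: [0.6538, -0.0279, 0.1037]
eef_rot: [[0.637, 0.331, 0.696], [0.224, -0.944, 0.244], [0.738, 0.001, -0.675]]
contact_force: [0.7, -0.5, -0.2]
opening: 0.0549
gripper_force: 0.0
```

```bash
python3 - <<'E'
from h import *
goal((5,-8.8,103,48),(15,-8.8,98,48))
wood()
E
```

```text
now tip [[ -1.5  -8.8 105.1]] F [ 0.7 -0.5 -0.2] t 17.25 open 0.05487408622290563 tilt 47.6
(5, -8.8, 103, np.float64(0.8377580409572782)) [ 2.8 -0.   6.2] [-0.1  0.4  0.1]
(15, -8.8, 98, np.float64(0.8377580409572782)) [ 5.9  0.  16.9] [-0.1  0.4  0.1]
blue px 0
[(16, 137, 218), (17, 137, 218), (16, 137, 218), (17, 138, 218), (17, 138, 202), (18, 122, 215), (19, 122, 209), (18, 121, 206), (18, 121, 201)]
```

The blank has gone over: bare wood is visible and the fingers feel no load. I'll pull back and measure how it lies.

>>> {"fn": "play_rows", "kwargs": {"motion": "0 0 -30 0 0 0; 0 0 -70 0 0 0; 0 0 -110 0 0 0; -10 0 -140 0 0 0; -10 0 -140 0 0 0"}}

```text
clock: 17.92
tool_pos: [0.5494, -0.0655, 0.1922]
eef_rot: [[0.636, 0.329, 0.698], [0.224, -0.944, 0.241], [0.739, 0.003, -0.674]]
contact_force: [0.8, -0.1, 0.5]
opening: 0.0552
gripper_force: 0.0
```

```bash
cat >> h.py <<'E'
def bare():
    im=imaging.snapshot("top"); hsv=cv2.cvtColor(im,cv2.COLOR_RGB2HSV); cv2.imwrite("pics/last.png",im[:,:,::-1])
    for y in(-30,-8,15):
        p=proj("top",[(x,y,60) for x in range(-120,150,6)])
        print(y,[f"{x}:{hsv[int(v),int(u)][1]}/{hsv[int(v),int(u)][2]}" for x,(u,v) in zip(range(-120,150,6),p)])
    p=proj("top",[(20,y,70) for y in range(-80,81,6)]); print("x20",[f"{y}:{hsv[int(v),int(u)][1]}/{hsv[int(v),int(u)][2]}" for y,(u,v) in zip(range(-80,81,6),p)])
E
python3 - <<'E'
from h import *
goal((-165,-8.8,60,48),(-150,-8.8,45,48)); bare()
E
```

```text
now tip [[-112.4  -10.1  193.5]] F [ 0.8 -0.1  0.5] t 17.925 open 0.05519050524497084 tilt 47.6
(-165, -8.8, 60, np.float64(0.8377580409572782)) [-134.1   -1.7   51.1] [0.1 0.4 0.2]
(-150, -8.8, 45, np.float64(0.8377580409572782)) [-135.1   -1.8   72.3] [0.1 0.4 0.2]
-30 ['-120:154/126', '-114:153/145', '-108:152/166', '-102:152/166', '-96:162/132', '-90:170/199', '-84:171/198', '-78:171/197', '-72:170/196', '-66:171/194', '-60:170/193', '-54:171/163', '-48:140/113', '-42:137/192', '-36:137/222', '-30:135/224', '-24:135/224', '-18:136/225', '-12:135/227', '-6:135/228', '0:131/230', '6:132/231', '12:131/232', '18:132/231', '24:131/232', '30:130/232', '36:130/232', '42:130/232', '48:131/232', '54:130/231', '60:135/223', '66:138/192', '72:123/205', '78:122/217', '84:122/215', '90:121/212', '96:123/206', '102:122/205', '108:122/220', '114:121/220', '120:122/211', '126:129/166', '132:216/155', '138:196/222', '144:176/200']
-8 ['-120:156/172', '-114:154/172', '-108:154/167', '-102:153/165', '-96:160/143', '-90:171/210', '-84:172/208', '-78:171/206', '-72:172/206', '-66:171/209', '-60:170/2
[... 841 characters left out ...]
136/223', '24:135/224', '30:136/222', '36:136/222', '42:136/223', '48:135/223', '54:136/222', '60:139/217', '66:138/192', '72:128/184', '78:122/214', '84:122/214', '90:122/211', '96:122/209', '102:121/206', '108:122/222', '114:120/221', '120:123/206', '126:110/128', '132:24/86', '138:18/85', '144:63/110']
x20 ['-80:122/217', '-74:122/217', '-68:122/217', '-62:122/219', '-56:123/201', '-50:137/195', '-44:137/222', '-38:134/228', '-32:131/231', '-26:131/233', '-20:134/228', '-14:135/226', '-8:134/228', '-2:135/226', '4:137/216', '10:138/218', '16:135/225', '22:137/220', '28:136/215', '34:137/167', '40:126/172', '46:122/219', '52:121/219', '58:121/219', '64:122/219', '70:122/220', '76:122/220']
```

```bash
python3 - <<'E'
from h import *
im=imaging.snapshot("side"); hsv=cv2.cvtColor(im,cv2.COLOR_RGB2HSV)
for y,z in((-8,62),(-30,62),(15,62)):
    p=proj("side",[(x,y,z) for x in range(-72,100,4)])
    print(y,[f"{x}:{hsv[int(v),int(u)][1]}/{hsv[int(v),int(u)][2]}" for x,(u,v) in zip(range(-72,100,4),p)])
E
```

```text
-8 ['-72:159/74', '-68:161/76', '-64:165/74', '-60:154/73', '-56:132/85', '-52:133/107', '-48:136/174', '-44:132/179', '-40:129/216', '-36:117/233', '-32:115/240', '-28:112/242', '-24:114/243', '-20:114/242', '-16:109/243', '-12:110/243', '-8:114/241', '-4:110/243', '0:110/243', '4:108/244', '8:113/243', '12:113/242', '16:116/243', '20:108/244', '24:109/244', '28:114/242', '32:111/244', '36:111/244', '40:109/244', '44:109/243', '48:103/244', '52:108/245', '56:108/246', '60:110/244', '64:106/245', '68:114/245', '72:119/234', '76:101/235', '80:98/236', '84:105/235', '88:99/240', '92:94/246', '96:94/244']
-30 ['-72:159/72', '-68:149/77', '-64:156/75', '-60:148/81', '-56:122/90', '-52:132/118', '-48:132/137', '-44:134/181', '-40:125/214', '-36:119/234', '-32:115/239', '-28:116/242', '-24:106/246', '-20:111/245', '-16:110/245', '-12:108/245', '-8:114/243', '-4:105/246', '0:110/244', '4:109/244', '8:107/245', '12:107/244', '16:111/243', '20:105/244', '24:110/243', '28:112/243', '32:115/242', '36:110/243', '40:110/243', '44:114/242', '48:117/241', '52:112/242', '56:116/242', '60:113/241', '64:111/244', '68:115/241', '72:116/237', '76:102/234', '80:103/237', '84:108/234', '88:101/238', '92:89/247', '96:94/244']
15 ['-72:155/217', '-68:165/206', '-64:158/213', '-60:159/217', '-56:123/79', '-52:141/110', '-48:131/164', '-44:133/194', '-40:128/210', '-36:123/232', '-32:111/240', '-28:111/242', '-24:122/235', '-20:117/232', '-16:123/231', '-12:121/232', '-8:123/233', '-4:122/232', '0:121/233', '4:120/233', '8:118/232', '12:119/232', '16:122/232', '20:121/233', '24:120/232', '28:126/229', '32:124/233', '36:120/233', '40:123/230', '44:121/232', '48:123/234', '52:125/233', '56:121/234', '60:114/238', '64:117/235', '68:115/240', '72:113/235', '76:107/235', '80:98/239', '84:105/235', '88:87/245', '92:88/246', '96:94/244']
```

The blank lies flat on the upper level, bare side up, but about 50 mm still overhangs the lower bed: it spans x = -50 to 70. I'll push it on 45 mm, staying short of the file.

```bash
python3 - <<'E'
from h import *
goal((-100,-8.8,140,48),(-85,-8.8,54,48),(-62,-8.8,54,48))
E
```

```text
now tip [[-111.6   -9.5  192.5]] F [ 0.1 -0.2  0.3] t 18.025 open 0.05537457128216561 tilt 47.6
(-100, -8.8, 140, np.float64(0.8377580409572782)) [-30.9  -0.8  44. ] [-0.   0.4  0.1]
(-85, -8.8, 54, np.float64(0.8377580409572782)) [-84.3  -0.9 113.1] [-0.   0.4  0.1]
(-62, -8.8, 54, np.float64(0.8377580409572782)) [-68.8  -0.8 130.1] [-0.   0.4  0.1]
```

>>> {"fn": "play_rows", "kwargs": {"motion": "-30 -0.8 35 0 0 0; -60 -0.8 75 0 0 0; -84 -0.9 110 0 0 0; -84 -0.9 113 0 0 0; -78 -0.9 120 0 0 0"}}

```text
clock: 18.65
tool_pos: [0.5838, -0.0514, 0.0528]
eef_rot: [[0.637, 0.331, 0.696], [0.223, -0.944, 0.244], [0.738, -0.0, -0.675]]
contact_force: [-0.1, -0.6, 0.1]
opening: 0.055
gripper_force: 0.0
```

```bash
python3 - <<'E'
from h import *
goal((-60,-8.8,54,48),(-40,-8.8,54,48),(-25,-8.8,54,48),(-11,-8.8,54,48))
E
```

```text
now tip [[-75.3  -8.1  54.2]] F [-0.1 -0.6  0.1] t 18.65 open 0.055007111929404995 tilt 47.6
(-60, -8.8, 54, np.float64(0.8377580409572782)) [10.2  0.8 11.4] [-0.1  0.4  0.1]
(-40, -8.8, 54, np.float64(0.8377580409572782)) [23.7  0.8 26.1] [-0.1  0.4  0.1]
(-25, -8.8, 54, np.float64(0.8377580409572782)) [33.8  0.9 37.2] [-0.1  0.4  0.1]
(-11, -8.8, 54, np.float64(0.8377580409572782)) [43.3  0.9 47.5] [-0.1  0.4  0.1]
```

>>> {"fn": "play_rows", "kwargs": {"motion": "8 0.8 9 0 0 0; 13 0.8 14.5 0 0 0; 18 0.8 20 0 0 0; 23.7 0.8 26 0 0 0; 28 0.8 31 0 0 0"}}

```text
clock: 19.27
tool_pos: [0.6237, -0.0388, 0.0528]
eef_rot: [[0.636, 0.331, 0.697], [0.224, -0.944, 0.243], [0.738, 0.001, -0.674]]
contact_force: [-5.8, -2.2, 5.6]
opening: 0.0548
gripper_force: 3.5
```

```bash
python3 - <<'E'
from h import *
goal((-22,-8.8,54,48),(-14,-8.8,54,48)); bare()
E
```

```text
now tip [[-33.5  -9.2  54.1]] F [-5.8 -2.2  5.6] t 19.275 open 0.05475103636567692 tilt 47.6
(-22, -8.8, 54, np.float64(0.8377580409572782)) [ 7.7 -0.4  8.5] [-0.1  0.4  0.2]
(-14, -8.8, 54, np.float64(0.8377580409572782)) [13.1 -0.3 14.5] [-0.1  0.4  0.2]
-30 ['-120:8/31', '-114:8/33', '-108:8/34', '-102:8/34', '-96:8/34', '-90:47/43', '-84:161/98', '-78:32/95', '-72:7/141', '-66:153/157', '-60:172/160', '-54:172/153', '-48:173/161', '-42:170/183', '-36:171/180', '-30:163/102', '-24:138/174', '-18:138/205', '-12:134/226', '-6:134/226', '0:134/226', '6:135/227', '12:134/229', '18:134/228', '24:132/230', '30:131/231', '36:131/232', '42:130/232', '48:131/232', '54:129/231', '60:129/232', '66:129/233', '72:129/232', '78:131/230', '84:137/214', '90:137/183', '96:121/204', '102:123/206', '108:121/221', '114:120/221', '120:122/213', '126:129/166', '132:217/155', '138:196/222', '144:176/200']
-8 ['-120:16/31', '-114:7/35', '-108:7/35', '-102:7/36', '-96:7/35', '-90:60/47', '-84:161/84', '-78:158/116', '-72:42/109', '-66:157/184', '-60:171/209', '-54:170/207', '-48:170/205', '-42:170/205', '
[... 773 characters left out ...]
135/224', '24:134/224', '30:135/223', '36:136/223', '42:136/223', '48:135/224', '54:135/224', '60:134/224', '66:135/223', '72:135/224', '78:134/224', '84:137/210', '90:135/180', '96:123/206', '102:122/207', '108:121/222', '114:121/222', '120:122/207', '126:109/129', '132:21/85', '138:21/86', '144:63/110']
x20 ['-80:122/217', '-74:122/218', '-68:122/218', '-62:121/219', '-56:123/210', '-50:138/192', '-44:137/221', '-38:134/229', '-32:134/229', '-26:131/232', '-20:134/229', '-14:134/227', '-8:134/230', '-2:134/229', '4:137/219', '10:138/218', '16:135/225', '22:135/225', '28:137/218', '34:136/174', '40:128/157', '46:123/218', '52:121/220', '58:121/219', '64:121/219', '70:121/221', '76:121/221']
```

>>> {"fn": "play_rows", "kwargs": {"motion": "3 0 3.5 0 0 0; 6 0 7 0 0 0; 9 0 10.5 0 0 0; 12 0 13.5 0 0 0; 13.5 0 15 0 0 0"}}

```text
clock: 19.95
tool_pos: [0.6421, -0.0318, 0.0519]
eef_rot: [[0.637, 0.331, 0.696], [0.224, -0.944, 0.244], [0.738, 0.001, -0.675]]
contact_force: [-2.5, -1.6, 2.2]
opening: 0.055
gripper_force: 1.6
```

>>> {"fn": "play_rows", "kwargs": {"motion": "0 0 0 0 0 0; -3 0 -4 0 0 0; -10 0 -20 0 0 0; -10 0 -60 0 0 0; 0 0 -110 0 0 0"}}

```text
clock: 20.58
tool_pos: [0.5629, -0.0585, 0.1256]
eef_rot: [[0.639, 0.331, 0.694], [0.222, -0.944, 0.245], [0.736, -0.002, -0.677]]
contact_force: [0.3, -1.0, 0.7]
opening: 0.0552
gripper_force: 0.0
```

```bash
python3 - <<'E'
from h import *
goal(); bare()
im=imaging.snapshot("side"); hsv=cv2.cvtColor(im,cv2.COLOR_RGB2HSV)
p=proj("side",[(x,-8,62) for x in range(-40,150,4)])
print([f"{x}:{hsv[int(v),int(u)][1]}/{hsv[int(v),int(u)][2]}" for x,(u,v) in zip(range(-40,150,4),p)])
im=imaging.snapshot("top"); a=cv2.imread("pics/top0.png").astype(int)
d=np.abs(im[:,:,::-1].astype(int)-a).sum(2)>60
for n,(x0,y0,x1,y1) in dict(file=(258,165,332,198),glue=(380,205,415,240),offcut=(248,270,272,298),log=(95,290,155,338),tin=(105,230,157,270),mug=(440,290,510,332),hammer=(490,205,532,318)).items(): print(n,d[y0:y1,x0:x1].sum())
E
```

```text
now tip [[-97.3  -7.9 126.9]] F [ 0.3 -1.   0.7] t 20.575 open 0.05520705765380934 tilt 47.4
-30 ['-120:148/67', '-114:151/66', '-108:149/65', '-102:155/74', '-96:168/109', '-90:171/198', '-84:170/198', '-78:171/197', '-72:170/196', '-66:171/194', '-60:170/193', '-54:170/194', '-48:170/193', '-42:171/191', '-36:172/191', '-30:171/191', '-24:170/195', '-18:170/191', '-12:171/146', '-6:138/142', '0:138/190', '6:138/215', '12:136/225', '18:135/225', '24:136/225', '30:136/225', '36:134/226', '42:134/229', '48:135/227', '54:135/227', '60:132/230', '66:131/231', '72:131/231', '78:132/228', '84:131/229', '90:131/230', '96:131/230', '102:135/221', '108:136/189', '114:127/191', '120:122/211', '126:130/165', '132:217/154', '138:196/221', '144:176/200']
-8 ['-120:156/172', '-114:154/172', '-108:154/166', '-102:155/165', '-96:160/143', '-90:171/209', '-84:171/207', '-78:171/206', '-72:170/205', '-66:170/208', '-60:172/208', '-54:171/206', '-48:170/204', '-42:171/204', '-36:170/202', '-30:172/205', '-24:170/205', '-18:171/201', '-12:171/124', '-6:139/147', '0:138/187', '6:137/220', '12:134/228', 
[... 1384 characters left out ...]
28/78', '-32:125/86', '-28:112/80', '-24:108/85', '-20:104/83', '-16:132/87', '-12:137/99', '-8:130/151', '-4:132/164', '0:132/206', '4:126/230', '8:114/239', '12:111/243', '16:113/244', '20:111/244', '24:109/243', '28:110/243', '32:110/244', '36:111/244', '40:110/244', '44:108/243', '48:110/244', '52:107/245', '56:114/243', '60:105/245', '64:116/243', '68:107/245', '72:111/245', '76:110/244', '80:106/245', '84:110/245', '88:108/245', '92:108/246', '96:102/247', '100:106/246', '104:107/246', '108:105/255', '112:114/255', '116:116/112', '120:16/80', '124:3/85', '128:19/79', '132:17/74', '136:22/80', '140:111/237', '144:92/250', '148:90/248']
file 115
glue 0
offcut 0
log 0
tin 0
mug 0
hammer 0
```

>>> {"fn": "play_rows", "kwargs": {"motion": "-10 0 -50 0 0 0; -10 0 -80 0 0 0; -10 0 -80 0 0 0; -10 0 -80 0 0 0"}}

```text
clock: 21.22
tool_pos: [0.5034, -0.0803, 0.1721]
eef_rot: [[0.637, 0.331, 0.696], [0.223, -0.944, 0.244], [0.738, -0.0, -0.675]]
contact_force: [0.6, -0.7, -0.3]
opening: 0.0553
gripper_force: 0.0
```

```bash
python3 -c "
from bench import r
s=r.state();print(s['tool_pos'],s['joint_vel'].round(3));print(r.job_done())"
```

```text
[ 0.50336584 -0.08034783  0.17207109] [ 0.011  0.017 -0.004 -0.004  0.003  0.005]
the job is handed in; nothing more can be done
None
```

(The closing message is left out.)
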